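Fill the hardware crate, thread spool up on its ledge

TASK

A thread spool has been left in the divided crate that is meant for hardware jars only. Take it out and stand it upright in the middle of the narrow raised ledge, and stand the two jars from the table top upright in the crate, so that each of its four cells holds one jar. Set the glass jars down gently, never tip one over, leave the two jars already in the crate in their cells, and do not disturb the round of beeswax or the glue tin.

Things in the scene. Friction and masses are not known exactly. Their poses are not given: they have to be found in the camera images.
- crate: low wooden crate fixed to the table, one row of four square cells: 80 mm across the row (its x) by 305 mm along the row (its y). Walls and dividers 5 mm thick, 28 mm high from the table; floor 6 mm thick. Origin under its centre on the table
- crate_cell0 (a point): centre of the floor of cell 0 of the crate (cells are counted from the crate's +y end; 75 mm apart), 6 mm above the table; the cell is 70x70 mm inside and 22 mm deep. Axes as the crate's: x across the row, y along it
- crate_cell1 (a point): centre of the floor of cell 1 of the crate (cells are counted from the crate's +y end; 75 mm apart), 6 mm above the table; the cell is 70x70 mm inside and 22 mm deep. Axes as the crate's: x across the row, y along it
- crate_cell2 (a point): centre of the floor of cell 2 of the crate (cells are counted from the crate's +y end; 75 mm apart), 6 mm above the table; the cell is 70x70 mm inside and 22 mm deep. Axes as the crate's: x across the row, y along it
- crate_cell3 (a point): centre of the floor of cell 3 of the crate (cells are counted from the crate's +y end; 75 mm apart), 6 mm above the table; the cell is 70x70 mm inside and 22 mm deep. Axes as the crate's: x across the row, y along it
- ledge: fixed stand: wooden base plate 120x80x12 mm, two steel posts, and a wooden ledge 110 mm long (its x), 40 mm wide (its y), 14 mm thick, upper face 90 mm above the table. Origin under its centre on the table
- ledge_top (a point): middle of the ledge's upper face, 90 mm above the table; x along the ledge, y across it
- spool: wooden thread spool standing on end, flanges 50 mm in diameter, 55 mm tall, 0.1 kg, natural thread with a short stiff thread tail sticking out 25 mm on its +x side (it touches nothing); grasp it round the flanges. Stands in one of the four cells at the start. Origin at the centre of its underside, on its axis, z along the axis
- jar_a: screw-top glass jar of small brass posts with a wide steel lid: a cylinder 58 mm in diameter and 60 mm tall to grasp (about 66 mm to the lid's crown), 0.2 kg. Origin at the centre of its underside, z along its axis. All four jars are alike; this one stands on the table in front of the crate at the start
- jar_b: screw-top glass jar of small brass posts with a wide steel lid: a cylinder 58 mm in diameter and 60 mm tall to grasp (about 66 mm to the lid's crown), 0.2 kg. Origin at the centre of its underside, z along its axis. All four jars are alike; this one stands on the table in front of the crate at the start
- jar_c: screw-top glass jar of small brass posts with a wide steel lid: a cylinder 58 mm in diameter and 60 mm tall to grasp (about 66 mm to the lid's crown), 0.2 kg. Origin at the centre of its underside, z along its axis. All four jars are alike; this one is already in a cell of the crate
- jar_d: screw-top glass jar of small brass posts with a wide steel lid: a cylinder 58 mm in diameter and 60 mm tall to grasp (about 66 mm to the lid's crown), 0.2 kg. Origin at the centre of its underside, z along its axis. All four jars are alike; this one is already in a cell of the crate
- beeswax: round amber puck of beeswax, 55 mm in diameter, 20 mm thick, lying flat among the jars; bystander. Origin under its centre
- glue_tin: tin of cement with a black lid, 76 mm in diameter and 105 mm tall, at the back left; bystander. Origin under its centre
Things that resemble listed ones, but are neither listed nor needed, are in the scene too. What is shaped like the spool but blue or red is not meant. What is shaped like the jar_a but turquoise is not meant.

How it is judged:
At the end, for the whole second after the job is handed in: The spool stands upright (within 0.1 rad) and still on the ledge, its axis within 15 mm of the ledge's middle; all four jars stand upright (within 0.1 rad) and still on the floor of the crate, one in each cell (axis within 14 mm of the cell's centre, underside within 5 mm of the floor) (horizontal distance between spool and ledge_top below 0.015 m and z of spool in the frame of ledge_top between -0.004 and 0.005 m and angle between each of spool, jar_a, jar_b, jar_c, jar_d's own z axis and vertical below 0.1 rad and linear speed of each of spool, jar_a, jar_b, jar_c, jar_d below 0.02 m/s and ((horizontal distance between jar_a and crate_cell0 below 0.014 m and z of jar_a in the frame of crate_cell0 below 0.005 m) or (horizontal distance between jar_a and crate_cell1 below 0.014 m and z of jar_a in the frame of crate_cell1 below 0.005 m) or (horizontal distance between jar_a and crate_cell2 below 0.014 m and z of jar_a in the frame of crate_cell2 below 0.005 m) or (horizontal distance between jar_a and crate_cell3 below 0.014 m and z of jar_a in the frame of crate_cell3 below 0.005 m)) and ((horizontal distance between jar_b and crate_cell0 below 0.014 m and z of jar_b in the frame of crate_cell0 below 0.005 m) or (horizontal distance between jar_b and crate_cell1 below 0.014 m and z of jar_b in the frame of crate_cell1 below 0.005 m) or (horizontal distance between jar_b and crate_cell2 below 0.014 m and z of jar_b in the frame of crate_cell2 below 0.005 m) or (horizontal distance between jar_b and crate_cell3 below 0.014 m and z of jar_b in the frame of crate_cell3 below 0.005 m)) and ((horizontal distance between jar_c and crate_cell0 below 0.014 m and z of jar_c in the frame of crate_cell0 below 0.005 m) or (horizontal distance between jar_c and crate_cell1 below 0.014 m and z of jar_c in the frame of crate_cell1 below 0.005 m) or (horizontal distance between jar_c and crate_cell2 below 0.014 m and z of jar_c in the frame of crate_cell2 below 0.005 m) or (horizontal distance between jar_c and crate_cell3 below 0.014 m and z of jar_c in the frame of crate_cell3 below 0.005 m)) and ((horizontal distance between jar_d and crate_cell0 below 0.014 m and z of jar_d in the frame of crate_cell0 below 0.005 m) or (horizontal distance between jar_d and crate_cell1 below 0.014 m and z of jar_d in the frame of crate_cell1 below 0.005 m) or (horizontal distance between jar_d and crate_cell2 below 0.014 m and z of jar_d in the frame of crate_cell2 below 0.005 m) or (horizontal distance between jar_d and crate_cell3 below 0.014 m and z of jar_d in the frame of crate_cell3 below 0.005 m))); the robot touches nothing.
It fails at once if a jar or the spool is tipped over (more than 0.8 rad) (angle between any of jar_a, jar_b, jar_c, jar_d, spool's own z axis and vertical above 0.8 rad).
It fails at once if a jar is dropped or banged into the crate (more than 40 N between them) (contact force between any of jar_a, jar_b, jar_c, jar_d and crate above 40 N).
It fails at once if a jar already in the crate is moved out of its place (more than 30 mm) (distance of any of jar_c, jar_d from where it was at the start of the episode above 0.03 m).
It fails at once if the beeswax or the glue tin is moved by more than 30 mm (distance of any of beeswax, glue_tin from where it was at the start of the episode above 0.03 m).
It also fails if it takes over 66 s, if anything falls off the work surface, if the arm or the gripper's body presses on something with over 40 N, if the wrist force passes 120 N, or if a joint passes its speed limit or range.

ROBOT

A 7-joint arm with a two-finger parallel gripper is mounted at the origin on the work surface; the furniture and walls round the work are solid. World frame = base frame: x ahead of the robot, y to its left, z up, the work surface at z = 0. Lengths are in m, angles in rad, forces in N, time in s.
With the tool pointing down it reaches from about 0.425 to 0.95 m from the base axis. Payload 16.7 kg.
Tool frame: the origin (TCP) lies at the very end of the fingers, on their centre line; the grasp point (between the pads) lies 19 mm behind it; z points along the fingers, y is the direction in which the jaws open and shut (so a half turn about z gives the same grasp; the last joint's range is limited). The gripper opens to 94 mm and grips with 3 to 60 N. Pads are 16 mm wide; open, the fingers measure 119 mm over their backs; the gripper's body (75 mm by 177 mm) begins 78 mm behind the grasp point.
Start: joints at [1.095, 0.426, 0.074, 1.606, -0.034, 1.111, -0.067], TCP at [0.217, -0.639, 0.205] pointing down, gripper open.
Joint ranges: [-2.85, 2.85], [-0.5, 2.14], [-1.23, 1.37], [0.21, 2.46], [-1.02, 4.16], [0.16, 2.05], [-2.73, 2.73]. Speed limits (rad/s): [1.89, 1.89, 2.39, 2.39, 3.01, 3.01, 3.01].

INTERFACE

Orientations are given as a 3x3 rotation matrix whose columns are the frame's x, y, z axes.
In Python, from station import arm gives the robot as it stands. Calls block until the motion is done:
- arm.move_to(position, orientation): joint-space move of the TCP to a pose.
- arm.move_l(position, rotation=None, v=0.15, until_force=None): straight line of the TCP; rotation=None keeps the orientation; v is the mean speed in m/s. With until_force (N) it stops when the force on the tool has changed by that much, and returns True; else False.
- arm.move_joints(angles): joint-space move.
- arm.command_gripper(opening): finger opening in m; the grip force is fixed at half the most; returns when the fingers have stopped.
- arm.dwell(seconds).
- arm.solve_ik(position, orientation): joint angles nearest the present ones, or None.
- arm.observe(): the state.
- arm.snapshot(name): name is "scene" or "top" or "wrist"; returns a dict with "image" (384x512x3 uint8, red, green, blue), "intrinsics" (3x3 intrinsics, pixels), "origin" and "orientation" of the camera in the world. Camera axes: x right, y down, z forward; pixel columns grow to the right and rows downward; lengths in m; the calibration is good to about 2 mm. The wrist camera is an equidistant fisheye: a pixel r from the principal point sees the ray r / f radians off the axis. A picture is of the moment at which its call begins. There is no depth.
A pose or a line that the arm cannot do raises arm.Unreachable and nothing moves.
- arm.job_done(): hands the job in, once; it reports no verdict.
The state is a dict: "clock": time; "joints": joint angles; "qd": joint speeds; "tau": joint torques, N m; "tcp_pos": TCP position; "tcp_rot": TCP orientation; "wrist_force": force on the tool from outside, world axes, zero at the start; "ft_torque": the same for the moment, N m; "grip_width": finger opening in m.
Only numpy, scipy, OpenCV 4.12 (cv2) and the standard library are available. Lean on these libraries where they do the work, as an engineer would, in place of code of your own. Each camera call takes 0.05 s, during which the arm holds its last target. There are 200 camera calls.

## Working session

There is one attempt and no reset: what is moved stays moved. The work goes in short steps, each a Python script; the robot and the scene stay as the last script left them, time stands still between calls to the robot, and variables do not carry over. Pictures are saved under pics/ and viewed, about 8 in all and at most 12, crops included, and the job is handed in when it is done.

```bash
mkdir -p pics; ls
cat > h.py <<'E'
import numpy as np, cv2
from station import arm
def snap(n,f):
    s=arm.snapshot(n); cv2.imwrite('pics/'+f,cv2.cvtColor(s['image'],cv2.COLOR_RGB2BGR)); 
    np.savez('pics/'+f[:-4]+'.npz',**s); return s
def p2w(s,u,v,z):
    K=np.array(s['intrinsics']);d=np.array(s['orientation'])@np.linalg.solve(K,[u,v,1.]);o=np.array(s['origin'])
    return o+d*(z-o[2])/d[2]
def w2p(s,p):
    q=np.array(s['orientation']).T@(np.array(p)-s['origin']);q=np.array(s['intrinsics'])@q;return q[:2]/q[2]
def down(a): # jaw (y) axis at angle a in world
    y=np.array([np.cos(a),np.sin(a),0]);z=np.array([0,0,-1.]);return np.column_stack([np.cross(y,z),y,z])
E
python3 - <<'E'
from h import *
for n in('top','scene'):
    s=snap(n,n+'0.png');print(n,np.round(s['intrinsics'],1).tolist(),np.round(s['origin'],3),np.round(s['orientation'],3).tolist())
a=cv2.imread('pics/top0.png');cv2.imwrite('pics/top0x.png',cv2.resize(a,(800,600),interpolation=cv2.INTER_CUBIC))
o=arm.observe();print(o['clock'],o['tcp_pos'],o['tcp_rot'])
E
```

```text
pics
top [[447.0, 0.0, 253.5], [0.0, 447.0, 190.3], [0.0, 0.0, 1.0]] [0.353 0.046 1.1  ] [[-0.009, -0.988, 0.157], [-1.0, 0.013, 0.025], [-0.027, -0.157, -0.987]]
scene [[347.3, 0.0, 248.3], [0.0, 347.3, 189.2], [0.0, 0.0, 1.0]] [ 0.122 -0.568  0.573] [[0.818, -0.312, 0.484], [-0.576, -0.436, 0.692], [-0.005, -0.844, -0.536]]
0.1 [ 0.2165298  -0.63891258  0.20486709] [[ 9.47083737e-01  3.20986294e-01 -4.40902643e-04]
 [ 3.20986586e-01 -9.47083164e-01  1.04458761e-03]
 [-8.22731628e-05 -1.13083578e-03 -9.99999357e-01]]
```

View pics/top0x.png

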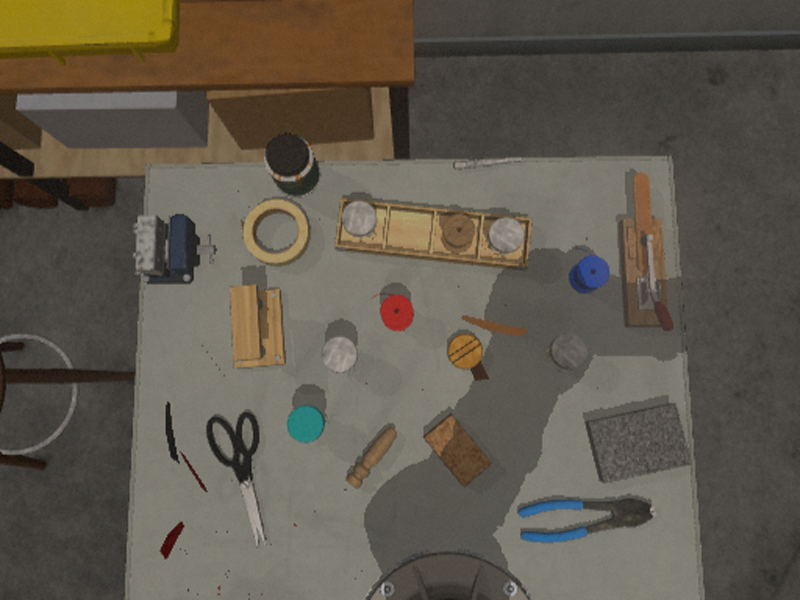

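View pics/scene0.png

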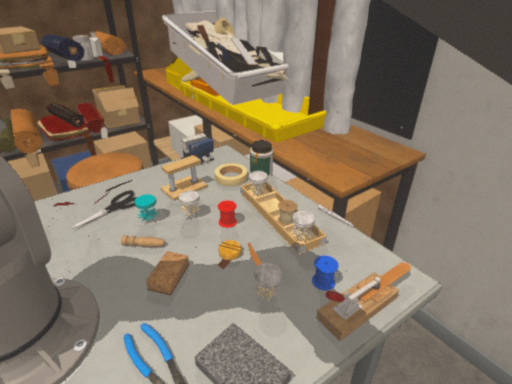

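The natural spool is at top-image (459,232), in cell 2. It could be confused with the red spool (397,312) and the blue one (590,273). The table jars are at (340,353) and (570,351), and the turquoise jar at (306,424) isn't meant. Cell 1 (409,229) is empty, and cells 0 and 3 hold jars. The ledge is near (246,322). Next I'll measure these and check them with an overlaid crop.

```bash
cat > m.py <<'E'
from h import *
s=dict(np.load('pics/top0.npz'));k=1.5625
W=lambda u,v,z:p2w(s,(u+.5)/k-.5,(v+.5)/k-.5,z)
c=np.array([W(u,v,.028) for u,v in((341,198),(530,215),(527,268),(336,249))])
print(np.round(c,3).tolist(),[np.linalg.norm(c[i]-c[i-1]).round(3) for i in range(4)])
ctr=c.mean(0); d=(c[0]+c[3]-c[1]-c[2])[:2];a=np.arctan2(d[1],d[0])  # +y axis dir
ey=np.array([np.cos(a),np.sin(a),0]);ex=np.array([ey[1],-ey[0],0])
print('crate',ctr,'yaw',a-np.pi/2)
cells=[ctr*[1,1,0]+ey*.075*(1.5-i) for i in range(4)]
P=dict(spool=W(459,231,.061),ja=W(340,353,.066),jb=W(570,351,.066),jc=W(359,218,.072),jd=W(506,236,.072))
l=np.array([W(u,v,.09) for u,v in((231,286),(257,286),(259,358),(233,362))]);P['ledge']=l.mean(0)
print('ledge',np.round(l,3).tolist(),[np.linalg.norm(l[i]-l[i-1]).round(3) for i in range(4)])
b=np.array([W(u,v,.012) for u,v in((281,288),(285,365),(233,367))]);print('base',np.round(b,3).tolist())
for n in P:print(n,P[n].round(4),np.linalg.norm(P[n][:2]).round(3))
for i,q in enumerate(cells):print(i,q.round(4))
im=cv2.imread('pics/top0.png');g=4;x0,y0=140,100;im=cv2.resize(im[y0:250,x0:340],None,fx=g,fy=g,interpolation=cv2.INTER_CUBIC)
def dr(pts,col):
    q=np.array([(w2p(s,p)-[x0,y0]+.5)*g-.5 for p in pts]);cv2.polylines(im,[np.int32(q.round())],True,col,1)
t=np.linspace(0,6.28,40);ring=lambda p,r,z:[[p[0]+r*np.cos(i),p[1]+r*np.sin(i),z] for i in t]
for n,r in dict(spool=.025,ja=.029,jb=.029,jc=.029,jd=.029).items():
    dr(ring(P[n],r,P[n][2]),(0,0,255));dr(ring(P[n],.002,P[n][2]),(0,0,255))
z=np.array([0,0,.028])
dr([ctr*[1,1,0]+z+i*ex*.04+j*ey*.1525 for i,j in((1,1),(1,-1),(-1,-1),(-1,1))],(255,0,0))
for q in cells: dr([q+z+i*ex*.035+j*ey*.035 for i,j in((1,1),(1,-1),(-1,-1),(-1,1))],(255,0,0))
e=(l[1]+l[0]-l[2]-l[3]);e[2]=0;e/=np.linalg.norm(e);f=np.array([-e[1],e[0],0]);print('ledge dir',e)
dr([P['ledge']+i*e*.055+j*f*.02 for i,j in((1,1),(1,-1),(-1,-1),(-1,1))],(255,0,255))
dr([P['ledge']*[1,1,0]+[0,0,.012]+i*e*.06+j*f*.04 for i,j in((1,1),(1,-1),(-1,-1),(-1,1))],(255,255,0))
cv2.imwrite('pics/ov.png',im)
E
python3 m.py
```

```text
[[0.686, 0.16, 0.028], [0.653, -0.138, 0.028], [0.568, -0.13, 0.028], [0.603, 0.168, 0.028]] [np.float64(0.084), np.float64(0.301), np.float64(0.085), np.float64(0.3)]
crate [0.62721254 0.0148993  0.028     ] yaw -0.11275609764793892
ledge [[0.534, 0.316, 0.09], [0.534, 0.278, 0.09], [0.428, 0.272, 0.09], [0.422, 0.31, 0.09]] [np.float64(0.112), np.float64(0.039), np.float64(0.106), np.float64(0.038)]
base [[0.544, 0.257, 0.012], [0.422, 0.249, 0.012], [0.42, 0.33, 0.012]]
spool [ 0.6202 -0.0239  0.061 ] 0.621
ja [0.4355 0.157  0.066 ] 0.463
jb [ 0.4348 -0.1825  0.066 ] 0.471
jc [0.6401 0.1282 0.072 ] 0.653
jd [ 0.6085 -0.0936  0.072 ] 0.616
ledge [0.4795 0.2941 0.09  ] 0.563
0 [0.6399 0.1267 0.    ]
1 [0.6314 0.0522 0.    ]
2 [ 0.623  -0.0224  0.    ]
3 [ 0.6146 -0.0969  0.    ]
ledge dir [0.99861943 0.05252847 0.        ]
```

View pics/ov.png

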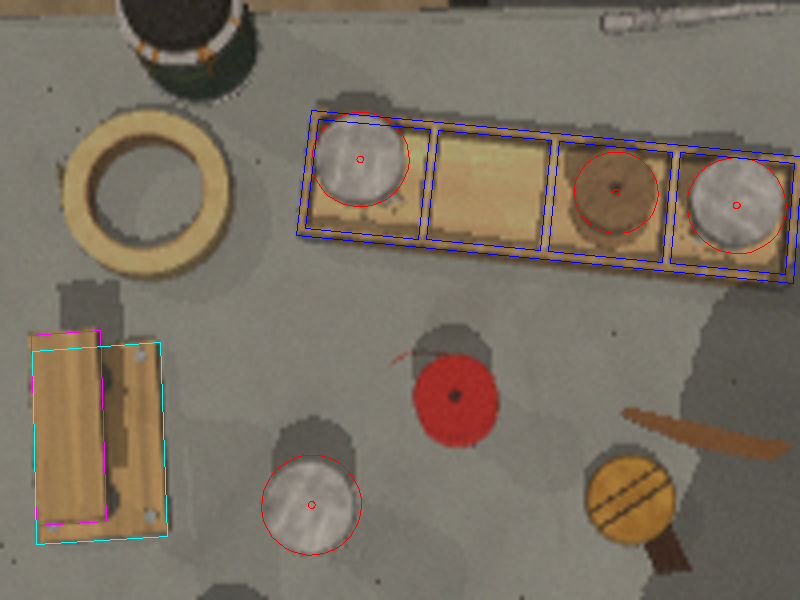

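The overlay fits: crate rim and cells match to about 2 mm, the lids and spool sit in their rings, and the ledge and its base agree. The natural spool is confirmed in cell 2 and cell 1 is empty. I'll hover over the spool for a closer look.

```bash
cat > g.py <<'E'
from h import *
YAW=-0.113; S=np.array([.6202,-.0239]);JA=np.array([.4355,.157]);JB=np.array([.4348,-.1825]);L=np.array([.4795,.2941])
C=[np.array(q) for q in([.6399,.1267],[.6314,.0522],[.6230,-.0224],[.6146,-.0969])]
def at(p,z):return [p[0],p[1],z]
E
python3 - <<'E'
from g import *
for a in(YAW,YAW+np.pi):
    print([None if (q:=arm.solve_ik(at(p,z),down(a))) is None else np.round(q,2).tolist() for p,z in((S,.2),(S,.036),(JA,.2),(JA,.03),(JB,.2),(JB,.03),(L,.2),(L,.12),(C[1],.04))])
a=YAW+np.pi if arm.solve_ik(at(S,.2),down(YAW)) is None else YAW
q0=np.array(arm.observe()['joints'])
a=min((YAW,YAW+np.pi),key=lambda a:abs(arm.solve_ik(at(S,.2),down(a))-q0).max());print(a)
arm.move_to(at(S,.2),down(a))
s=snap('wrist','w1.png');print(np.round(s['intrinsics'],1).tolist(),np.round(s['origin'],3),np.round(s['orientation'],2).tolist(),arm.observe()['clock'])
E
```

```text
[[0.37, 0.4, -0.56, 1.71, 0.23, 1.1, -0.37], [0.34, 0.59, -0.53, 1.83, 0.39, 0.83, -0.5], [0.47, 0.2, -1.04, 2.02, 0.2, 1.03, -0.78], [0.4, 0.57, -1.08, 2.17, 0.71, 0.82, -1.25], [0.64, 0.12, -0.41, 2.03, 0.06, 1.0, 0.09], [0.59, 0.38, -0.38, 2.18, 0.23, 0.63, -0.07], [0.14, 0.41, -1.01, 1.82, 0.39, 1.12, -1.12], [0.08, 0.5, -0.95, 1.9, 0.49, 0.99, -1.2], [0.21, 0.6, -0.53, 1.8, 0.39, 0.85, -0.62]]
[[0.68, 0.53, -1.03, 1.69, 0.49, 1.2, 2.56], [0.67, 0.77, -1.03, 1.82, 0.78, 1.02, 2.34], [0.46, 0.2, -1.03, 2.02, 0.2, 1.02, 2.36], [0.37, 0.54, -1.03, 2.17, 0.67, 0.79, 1.93], [-0.84, 0.2, 1.26, 2.1, -0.23, 0.99, -2.71], [-0.63, 0.75, 1.21, 2.24, -0.98, 0.87, -2.02], [0.15, 0.42, -1.02, 1.82, 0.39, 1.12, 2.02], [0.13, 0.54, -1.02, 1.9, 0.54, 1.02, 1.9], [0.54, 0.79, -1.03, 1.78, 0.78, 1.04, 2.23]]
-0.113
[[297.3, 0.0, 250.8], [0.0, 297.3, 194.1], [0.0, 0.0, 1.0]] [0.629 0.053 0.379] [[0.99, -0.11, -0.03], [-0.12, -0.96, -0.26], [-0.0, 0.27, -0.96]] 2.75
```

View pics/w1.png

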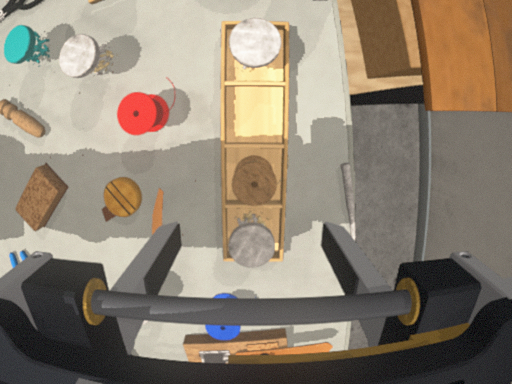

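```bash
cat >> g.py <<'E'
def fish(s,u,v,z):
    K=s['intrinsics'];x=(u-K[0][2])/K[0][0];y=(v-K[1][2])/K[1][1];r=np.hypot(x,y)
    d=np.array(s['orientation'])@[np.sin(r)*x/r,np.sin(r)*y/r,np.cos(r)];o=np.array(s['origin']);return (o+d*(z-o[2])/d[2])[:2]
R=down(YAW)
def st(m):
    o=arm.observe();print(m,round(o['clock'],2),np.round(o['tcp_pos'],4),'w',round(o['grip_width'],4),'F',np.round(o['wrist_force'],1))
def pick(p,z,hover=.2):
    arm.move_to(at(p,hover),R);arm.command_gripper(.094)
    arm.move_l(at(p,z),R,v=.15);arm.command_gripper(.03);st('gripped')
    arm.move_l(at(p,hover),R,v=.15);st('lifted')
def place(p,z,hover=.2):
    arm.move_to(at(p,hover),R);arm.move_l(at(p,z+.006),R,v=.12)
    t=arm.move_l(at(p,z-.004),R,v=.02,until_force=3);st('touch %s'%t)
    arm.command_gripper(.094);st('open');arm.move_l(at(p,hover),R,v=.15)
E
python3 - <<'E'
from g import *
s=dict(np.load('pics/w1.npz'))
sp=fish(s,255,180,.061);print(sp,S,'jc',fish(s,255,42,.072),'jd',fish(s,251,244,.072),'ja',fish(s,78,55,.066))
if np.linalg.norm(sp-S)<.008:
    pick((sp+S)/2,.036); snap('scene','s1.png')
E
```

```text
[ 0.62508342 -0.01932681] [ 0.6202 -0.0239] jc [0.64185675 0.12749571] jd [ 0.61242777 -0.09015578] ja [0.43784797 0.15737676]
gripped 5.22 [ 0.6227 -0.0216  0.036 ] w 0.0495 F [1.1 0.  1.2]
lifted 6.46 [ 0.6222 -0.0217  0.1991] w 0.0497 F [-0.1  0.2 -1.7]
```

Run:
```python
from g import *
arm.move_l(at([.6222,-.0217],.25),R)
arm.move_to(at(L,.25),R);arm.move_l(at(L,.13),R,v=.12)
t=arm.move_l(at(L,.116),R,v=.02,until_force=3);st('touch %s'%t)
s=snap('top','t1.png');s2=snap('scene','s2.png')
a=cv2.cvtColor(s['image'],cv2.COLOR_RGB2BGR)[150:270,110:230];b=cv2.cvtColor(s2['image'],cv2.COLOR_RGB2BGR)[100:220,110:270]
cv2.imwrite('pics/c1.png',np.hstack([cv2.resize(a,(360,360)),cv2.resize(b,(440,360))]))
```

```text
touch True 9.98 [0.4796 0.2941 0.1197] w 0.0492 F [-0.3 -0.1  3.8]
```

View pics/c1.png

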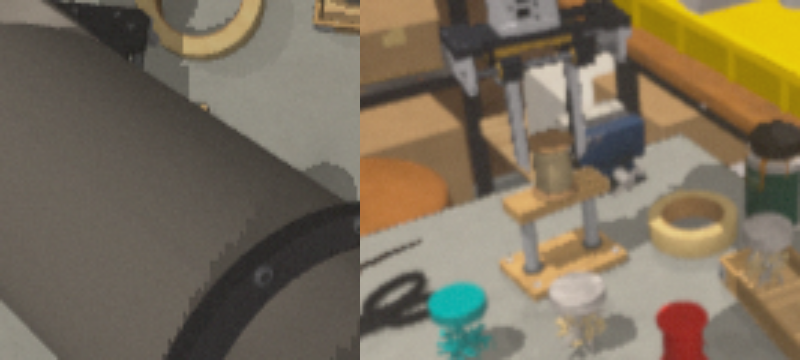

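Contact came at the expected height (0.1197 against 0.120) and the spool sits mid-ledge. I'll release it and move jar A to cell 1.

Run:
```python
from g import *
arm.command_gripper(.094);arm.move_l(at(L,.22),R)
pick([.4366,.157],.030); place(C[1],.036)
s=snap('wrist','w2.png');st('end')
s=snap('top','t2.png')
```

```text
gripped 14.53 [0.4364 0.157  0.0301] w 0.0576 F [-3.  -0.   5.1]
lifted 15.81 [0.4361 0.1568 0.1992] w 0.0572 F [ 0.5  1.1 -2.4]
touch True 18.54 [0.6318 0.0521 0.0358] w 0.0576 F [0.7 0.3 2.8]
open 19.27 [0.6311 0.052  0.0355] w 0.094 F [-0.  -1.  -0.1]
end 20.57 [0.6309 0.0521 0.199 ] w 0.0941 F [-0.7 -0.  -0.6]
```

View pics/w2.png

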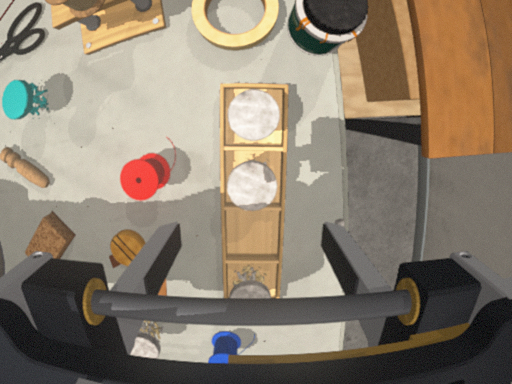

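Jar A stands in cell 1, jar C is unmoved and cell 2 is empty. Jar B goes there.

Run:
```python
from g import *
pick(JB,.030); place(C[2],.036)
arm.move_to([.45,-.25,.3],R);st('end')
s=snap('top','t3.png');s2=snap('scene','s3.png')
a=cv2.cvtColor(s['image'],cv2.COLOR_RGB2BGR)[90:250,140:360];b=cv2.cvtColor(s2['image'],cv2.COLOR_RGB2BGR)[130:280,140:340]
cv2.imwrite('pics/c3.png',np.hstack([cv2.resize(a,(440,320),interpolation=2),cv2.resize(b,(360,320))]))
```

```text
gripped 23.94 [ 0.435  -0.1826  0.0301] w 0.0573 F [-0.1  0.6  2.1]
lifted 25.23 [ 0.4343 -0.1823  0.1992] w 0.0577 F [ 0.3 -0.1 -1.9]
touch True 28.05 [ 0.6233 -0.0225  0.0358] w 0.0577 F [ 0.5 -0.6  3.6]
open 28.78 [ 0.6227 -0.0225  0.0355] w 0.0938 F [-0.3 -1.  -0.3]
end 31.19 [ 0.4506 -0.2491  0.2996] w 0.094 F [-0.4  0.2  0.2]
```

View pics/c3.png

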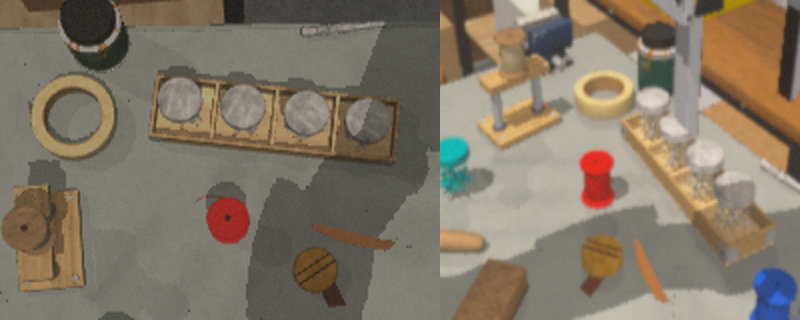

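Run:
```python
from g import *
s=dict(np.load('pics/t3.npz'))
f=lambda u,v,z:p2w(s,140+u/2-.25,90+v/2-.25,z)[:2]
print('spool',(f(25,228,.145)-L)*1e3)
for i,(u,v) in enumerate(((181,100),(243,107),(309,113),(369,121))):print(i,((f(u,v,.072)-C[i])*1e3).round(1))
arm.dwell(.5);arm.job_done();st('done')
```

```text
spool [-1.11869911 -3.79982967]
0 [-0.9 -0.1]
1 [-2.1  0.8]
2 [-2.3 -2.4]
3 [-4.6  1.9]
the job is handed in; nothing more can be done
the job is handed in; nothing more can be done
```

The job is handed in. The natural spool now stands upright on the ledge, and the two table jars stand in cells 1 and 2, so each crate cell holds one jar. The last clock reading before hand-in was 31.2 s, against the 66 s limit.

- **Spool:** the last top image put its axis about 4 mm from the ledge's middle (limit 15 mm). It touched down at the expected height.
- **Jars:** the same image put all four within about 5 mm of their cell centres (limit 14 mm). The two I placed were let go at floor height after about 3–4 N of contact, and none was tipped.
- **Jar in cell 3:** it sits furthest off centre, at about 5 mm. I never touched it, and it was already off centre at the start.
- **Bystanders:** the beeswax and glue tin looked unmoved in the last pictures, though I did not measure them.
- **Disagreement:** the top and wrist images differed by about 7 mm on the spool's starting position. I grasped at the average and the grip was good.
- **Not checked:** I could not make out the spool's thread tail in the images.

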